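# Fishing the test bar out of the specimen box

## Robot

A 7-joint arm with a two-finger parallel gripper is mounted at the origin on a cart in front of the work surface, level with it; the furniture and walls round the work are solid. World frame = base frame: x ahead of the robot, y to its left, z up, the work surface at z = 0. Lengths are in mm, angles in rad, forces in N, time in s.
With the tool pointing down it reaches from about 400 to 925 mm from the base axis. Payload 5.6 kg.
Tool frame: the origin (TCP) lies at the very end of the fingers, on their centre line; the grasp point (between the pads) lies 19 mm behind it (ctrl.hold_point_z is the distance from the TCP to the grasp point, in mm); z points along the fingers, y is the line along which they close (so a half turn about z gives the same grasp; the last joint's range is limited). The gripper opens to 85 mm and grips with 20 to 120 N. Pads are 22 mm wide; open, the fingers measure 114 mm over their backs; the gripper's body (76 mm by 85 mm) begins 54 mm behind the grasp point. The pads swing forward as they close: fully open they stand 13 mm farther back than shut.
Start: joints at [1.134, 0.468, -0.012, 1.603, 0.006, 1.071, -0.056], TCP at [249.366, -600.271, 231.29] pointing down, gripper open.
Joint ranges: [-2.53, 2.53], [-0.31, 2.02], [-1.57, 1.55], [0.28, 2.44], [-1.29, 4.43], [0.15, 1.84], [-2.92, 2.92]. Speed limits (rad/s): [2.57, 2.57, 3.14, 3.14, 3.14, 3.14, 3.14].

## Interface

Orientations are given as a unit quaternion [x, y, z, w].
In Python, from plant import ctrl, optics, ticket gives the robot as it stands.
- The arm moves only by the tool jog_arm, never from a script. Its argument "series" is a list that holds one entry, the list of rows, each a list of 7 numbers: the closure, from 0 (fully open) to 1 (shut), then the shift along the tool's x, y, z in cm, then the turn, a rotation vector about the tool's x, y, z in degrees. A call has 1 to 5 rows; each row is the pose to reach, as a shift and turn from the pose commanded when the call began, along the tool's axes at that moment; what a row does not reach only later rows make up. A row lasts 1/10 s, in which the tool goes at most 50 mm and 8.59 degrees, less where a joint would pass 70% of its speed; a pose out of reach is approached as far as the arm can. A call with a gripper value outside its range is refused whole. The fingers move at their own pace and stop on an object; "squeeze" is the grip in N (left out, the last holds). Time passes only in rows, so rows that repeat a pose let the fingers close. It gives the time, the measured TCP pose, the force, the opening and the grip force at its end, in the units of the state.
- ctrl.observe(): the state, without advancing time (a new reading comes with each control period).
- optics.grab_frame(name): name is "scene" or "side" or "wrist"; returns (picture, depth): 480x640x3 uint8, red, green, blue; 480x640 float32, mm along the optical axis (not along the pixel's ray), 0 where there is no reading.
- optics.calibration(name): a dict with "K" (3x3 intrinsics, pixels), "rvec" (rotation vector, rad) and "tvec" (3), from world to camera coordinates, as OpenCV has them. Camera axes: x right, y down, z forward; pixel columns grow to the right and rows downward; lengths in mm; the calibration is good to about 2 mm. A picture is of the moment at which its call begins: read the wrist's pose just before it. calibration takes no time and is no camera call; for the wrist camera it gives the pose at the moment of the call.
- ticket.job_done(): hands the job in; it is judged then, once.
The state is a dict: "clock": time; "qpos": joint angles; "qvel": joint speeds; "joint_efforts": joint torques, N m; "position": TCP position; "orientation": TCP orientation; "force": force on the tool from outside, world axes, zero at the start; "moment": the same for the moment, N m; "finger_gap": finger opening in mm; "grip_force": force on a finger pad.
Only numpy, scipy, OpenCV 4.12 (cv2) and the standard library are available. Lean on these libraries where they do the work, as an engineer would, in place of code of your own. Each camera call takes 0.05 s, during which the arm holds its last target. There are 200 camera calls.

## Task

Look which resin tub stands on the yellow field of the flat board, and take the test bar of the same colour as that tub's lid out of the grey specimen box, through the opening above it, which is shorter than the bar, so it has to be tilted and drawn out slantwise without forcing it against the box. Finish with the bar still in the gripper, held still and level over the box, at least 10 cm above the top of its cover; do not put it down or let go. Leave the other bar and both tubs where they are.

Things in the scene. Friction and masses are not known exactly. Their poses are not given: they have to be found in the camera images.
- box: fixed grey steel specimen box, 292 (x) by 280 (y) by 62 mm high; origin at the centre of its underside on the worktop, x away from the robot, y to the left. A full-height divider 8 mm thick along x parts it into two lanes centred at y = +69 and -69 mm, each 280 mm long and 130 mm wide inside. The floor is 4 mm up
- box_cover (a point): centre of the box in plan, at the height of the cover's top (62 mm). The cover is two 5 mm aluminium plates (underside 57 mm up) that roof both ends of the lanes
- left_opening (a point): centre of the left lane's opening (box y = +69 mm), 62 mm up: 150 mm long (box x from -75 to +75 mm) and 130 mm wide, as wide as the lane, between the two cover plates. The right lane is the same
- right_opening (a point): centre of the right lane's opening (box y = -69 mm), 62 mm up. In each lane two rubber rests cross the floor at box x = -80 and +80 mm (14 mm wide, tops 20 mm up); one bar lies level on them, along box x within 0.1 rad, both ends under the cover plates
- yellow_field (a point): centre of the top of the yellow field (104 by 90 mm) of a fixed flat board, 220 by 96 by 6 mm, on the worktop to the right; the board's other field is black. One tub stands on each field, within 15 mm of its centre; the two centres are 110 mm apart
- red_tub: white tub with a red lid, 68 mm across, 70 mm high, origin at the centre of its underside; stands on the yellow or on the black field of the board
- red_bar_mid (a point): the red test bar: flat dog-bone, 200 mm long (its x axis), 10 mm thick, about 0.12 kg; the middle 110 mm is red and 12 mm wide, the two bare metal ends are 45 mm long and 22 mm wide. This point is its centre (half-way up, 25 mm above the worktop while it lies in the box); axes x along the bar, y across it, z up
- red_bar_near (a point): centre of the end face of the red bar that lies nearer the robot at the start (bar x = -100 mm)
- red_bar_far (a point): centre of the end face of the red bar that lies farther from the robot at the start (bar x = +100 mm)
- red_bar: the same red bar's body; origin at the centre of its underside, axes as at its centre point
- blue_tub: white tub with a blue lid, 58 mm across, 60 mm high, origin at the centre of its underside; stands on the yellow or on the black field of the board
- blue_bar_mid (a point): the blue test bar: flat dog-bone, 200 mm long (its x axis), 10 mm thick, about 0.12 kg; the middle 110 mm is blue and 12 mm wide, the two bare metal ends are 45 mm long and 22 mm wide. This point is its centre (half-way up, 25 mm above the worktop while it lies in the box); axes x along the bar, y across it, z up
- blue_bar_near (a point): centre of the end face of the blue bar that lies nearer the robot at the start (bar x = -100 mm)
- blue_bar_far (a point): centre of the end face of the blue bar that lies farther from the robot at the start (bar x = +100 mm)
- blue_bar: the same blue bar's body; origin at the centre of its underside, axes as at its centre point
There are look-alikes about, which are no part of the job. Leave any turquoise look-alike of the red_bar alone.

How it is judged (in metres and radians):
At the end, for the whole second after the job is handed in: the bar matching the tub on the yellow field is held by the fingers, still (under 30 mm/s), level within 15 degrees, both ends over 0.15 m above the worktop, its centre within 200 mm of the box's centre in plan, clear of the box; the other bar lies in the box within 30 mm of its starting place (((horizontal distance between red_tub and yellow_field below 0.06 m and height (world z) of each of red_bar_near, red_bar_far above 0.15 m and angle between red_bar_mid's own x axis and vertical between 1.309 and 1.833 rad and horizontal distance between red_bar_mid and box_cover below 0.2 m and contact force between red_bar and the fingers above 1 N and contact force between red_bar and box below 0.1 N and linear speed of red_bar below 0.03 m/s and height (world z) of blue_bar_mid below 0.04 m and distance of blue_bar_mid from where it was at the start of the episode below 0.03 m) or (horizontal distance between blue_tub and yellow_field below 0.06 m and height (world z) of each of blue_bar_near, blue_bar_far above 0.15 m and angle between blue_bar_mid's own x axis and vertical between 1.309 and 1.833 rad and horizontal distance between blue_bar_mid and box_cover below 0.2 m and contact force between blue_bar and the fingers above 1 N and contact force between blue_bar and box below 0.1 N and linear speed of blue_bar below 0.03 m/s and height (world z) of red_bar_mid below 0.04 m and distance of red_bar_mid from where it was at the start of the episode below 0.03 m))); the arm keeps its last pose, push and grip.
It fails at once if the bar of the other colour is moved by more than 30 mm ((horizontal distance between red_tub and yellow_field below 0.06 m and distance of blue_bar_mid from where it was at the start of the episode above 0.03 m) or (horizontal distance between blue_tub and yellow_field below 0.06 m and distance of red_bar_mid from where it was at the start of the episode above 0.03 m)).
It fails at once if a tub is moved by more than 30 mm (distance of any of red_tub, blue_tub from where it was at the start of the episode above 0.03 m).
It fails at once if a bar is forced against the box with more than 30 N (contact force between any of red_bar, blue_bar and box above 30 N).
It also fails if it takes over 45 s, if anything falls off the work surface, if the arm or the gripper's body presses on something with over 40 N, if the wrist force passes 120 N, or if a joint passes its speed limit or range.

## Working session

There is one attempt and no reset: what is moved stays moved. The work goes in short steps, Python scripts to look and compute and a tool call to move; the robot and the scene stay as the last step left them, time stands still between calls to the robot, and variables do not carry over. Pictures are saved under pics/ and viewed, at most 10 in all, crops included, and the job is handed in when it is done.

Besides the shell and the picture viewer there is one more tool, called after "Request:" by a JSON object that holds its "name" and its "arguments". jog_arm: Moves the arm, as the interface text tells. Its arguments: {"type":"object","properties":{"series":{"type":"array","items":{"type":"array","items":{"type":"array","items":{"type":"number"}}}},"squeeze":{"type":"number"}},"required":["series"]}

```bash
mkdir -p pics; ls
python3 - <<'E'
from plant import ctrl, optics, ticket
import cv2, numpy as np
s=ctrl.observe(); print({k:np.round(v,3) for k,v in s.items()}, ctrl.hold_point_z)
for n in ["scene","side"]:
    p,d=optics.grab_frame(n); cv2.imwrite(f"pics/{n}1.png",p[:,:,::-1]); np.save(f"pics/{n}1_d.npy",d); np.save(f"pics/{n}1_p.npy",p)
    c=optics.calibration(n); print(n,{k:np.round(v,3).tolist() for k,v in c.items()})
E
```

```text
pics
{'clock': np.float64(0.0), 'qpos': array([ 1.134,  0.468, -0.012,  1.604,  0.006,  1.071, -0.056]), 'qvel': array([ 0.001,  0.   , -0.   ,  0.001, -0.   ,  0.001, -0.001]), 'joint_efforts': array([ 1.0000e-03, -5.3238e+01,  2.2000e-02, -2.5130e+01,  1.1000e-02,
        8.0000e-03,  0.0000e+00]), 'position': array([ 249.122, -599.774,  230.318]), 'orientation': array([ 0.981,  0.196, -0.   , -0.001]), 'force': array([-0.622, -0.448, -0.471]), 'moment': array([0.006, 0.009, 0.016]), 'grip_force': np.float64(0.0), 'finger_gap': np.float64(85.291)} 18.700000000000003
scene {'K': [[529.045, 0.0, 319.691], [0.0, 529.045, 247.908], [0.0, 0.0, 1.0]], 'rvec': [1.007, -2.428, 1.086], 'tvec': [454.673, 278.643, 1194.279]}
side {'K': [[453.535, 0.0, 325.746], [0.0, 453.535, 237.585], [0.0, 0.0, 1.0]], 'rvec': [0.541, -2.688, 1.163], 'tvec': [541.513, 130.938, 1066.282]}
```

View pics/scene1.png

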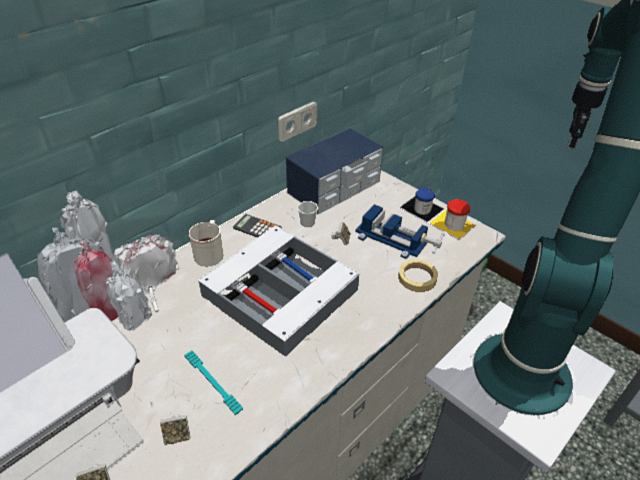

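View pics/side1.png

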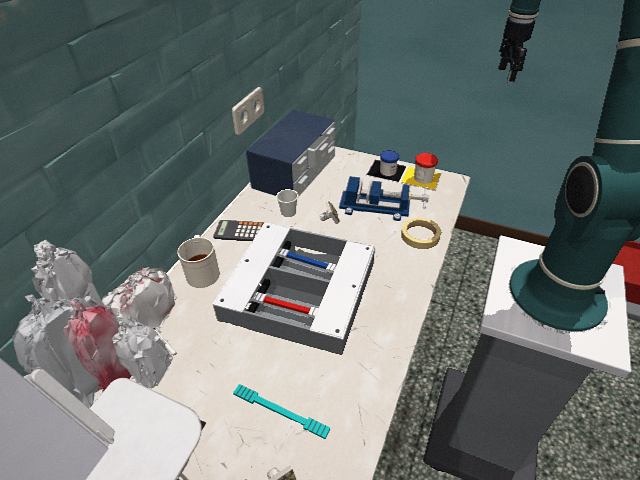

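Both views show the red tub on the yellow field (scene pixel 457,212) and the blue tub on the black one. The red bar lies in the left lane (scene 262,298; side 287,303). A turquoise look-alike lies outside the box and stays untouched. Next I'll locate the box and the bar.

```bash
cat > h.py <<'E'
import numpy as np, cv2
def world(c,uv,d):
    R=cv2.Rodrigues(np.array(c["rvec"],float))[0]; K=np.array(c["K"]); t=np.array(c["tvec"]).ravel()
    uv=np.asarray(uv,float); r=np.c_[(uv[:,0]-K[0,2])/K[0,0],(uv[:,1]-K[1,2])/K[1,1],np.ones(len(uv))]
    return (r*np.asarray(d)[:,None]-t)@R
def cloud(c,d):
    v,u=np.nonzero(d>0); P=np.full(d.shape+(3,),np.nan); P[v,u]=world(c,np.c_[u,v],d[v,u]); return P
def line(X):
    m=np.median(X,0); X=X[np.linalg.norm(X-m,axis=1)<90]; m=X.mean(0); v=np.linalg.svd(X-m,full_matrices=False)[2][0]
    v*=np.sign(v[0]); s=(X-m)@v; return m+v*(np.percentile(s,1)+np.percentile(s,99))/2, v, np.percentile(s,99)-np.percentile(s,1), len(X)
E
python3 - <<'E'
from plant import optics
from h import *
for n in ["scene","side"]:
    p=np.load(f"pics/{n}1_p.npy").astype(int); d=np.load(f"pics/{n}1_d.npy"); P=cloud(optics.calibration(n),d)
    r,g,b=p[...,0],p[...,1],p[...,2]
    red=(r>120)&(g<70)&(b<70)&(P[...,0]>350)&(P[...,2]<45)&(P[...,2]>5)&(P[...,1]>-250)
    blu=(b>100)&(r<70)&(b>g+40)&(P[...,2]<45)&(P[...,2]>5)&(P[...,1]>-250)
    print(n,"red",*line(P[red])); print(n,"blue",*line(P[blu]))
    w=(p.min(2)>150)&(abs(P[...,2]-62)<8)&(P[...,0]>300)
    k,lab,st,ce=cv2.connectedComponentsWithStats(w.astype(np.uint8))
    big=[i for i in range(1,k) if st[i,4]>800]; X=np.concatenate([P[lab==i] for i in big])
    print(len(big),X[:,2].mean(),cv2.minAreaRect(X[:,:2].astype(np.float32)))
    for i in big: print(cv2.minAreaRect(P[lab==i][:,:2].astype(np.float32)),P[lab==i][:,2].mean())
E
```

```text
scene red [557.25791396 295.26803461  29.96503915] [ 0.99740034  0.07199752 -0.00298477] 102.29124694398104 149
scene blue [573.65761488 150.96325841  30.15745722] [ 0.99982848 -0.01548057 -0.01016666] 102.58037178801825 128
1 62.121306601376915 ((561.072021484375, 225.79620361328125), (297.62322998046875, 282.9306640625), 4.83136510848999)
((561.072021484375, 225.79620361328125), (297.62322998046875, 282.9306640625), 4.83136510848999) 62.121306601376915
side red [559.45029891 292.75568023  29.6691673 ] [0.99738043 0.07232442 0.00120287] 105.29785480983645 213
side blue [575.79862882 148.5259903   29.71163523] [ 0.99997478 -0.00694303  0.00149605] 105.50230636481841 151
2 61.749226468982116 ((561.1951293945312, 223.9615478515625), (293.2900085449219, 283.1888427734375), 5.135030269622803)
((598.1127319335938, 227.27911376953125), (219.1572265625, 283.1888427734375), 5.135030269622803) 61.719638175934875
((452.2583923339844, 214.12020874023438), (74.24504089355469, 281.4713439941406), 4.976042747497559) 61.77572402266453
```

```bash
cat > go.py <<'E'
# usage: go.py x y z yaw pitch  -> remaining shift (tool cm) and turn (tool rotvec deg). pitch>0: near end up (rotation about world +y-ish)
import sys, numpy as np
from scipy.spatial.transform import Rotation as R
from plant import ctrl
a=list(map(float,sys.argv[1:])); s=ctrl.observe(); T=R.from_quat(s["orientation"])
G=R.from_euler("z",a[3],degrees=True)*R.from_euler("y",a[4],degrees=True)*R.from_euler("x",180,degrees=True)
print("t",s["clock"],"pos",np.round(s["position"],1),"gap",s["finger_gap"],"F",np.round(s["force"],1))
print("shift",np.round(T.inv().apply(np.array(a[:3])-s["position"])/10,2),"turn",np.round((T.inv()*G).as_rotvec(degrees=True),2))
E
python3 go.py 558 294 230 4.1 0
```

```text
t 0.1 pos [ 249.1 -599.8  230.4] gap 85.29599251619771 F [ 0.8 -1.  -0.7]
shift [ 62.81 -70.7    0.15] turn [-0.09  0.02 18.46]
```

Request:
{"name": "jog_arm", "arguments": {"series": [[[0, 62.8, -70.7, 0, 0, 0, 18.5], [0, 62.8, -70.7, 0, 0, 0, 18.5], [0, 62.8, -70.7, 0, 0, 0, 18.5], [0, 62.8, -70.7, 0, 0, 0, 18.5], [0, 62.8, -70.7, 0, 0, 0, 18.5]]], "squeeze": 60}}

```text
clock: 0.6
position: [331.2, -361.8, 231.0]
orientation: [0.999, 0.035, -0.0, -0.0]
force: [1.5, -0.7, -0.0]
finger_gap: 85.3
grip_force: 0.0
```

```bash
python3 go.py 558 294 230 4.1 0
```

```text
t 0.6 pos [ 331.2 -361.8  231. ] gap 85.33250146527458 F [ 1.5 -0.7 -0. ]
shift [ 27.26 -63.81   0.11] turn [-0.01  0.02 -0.05]
```

Request:
{"name": "jog_arm", "arguments": {"series": [[[0.5, 27.2, -63.8, 0, 0, 0, 0], [0.5, 27.2, -63.8, 0, 0, 0, 0], [0.5, 27.2, -63.8, 0, 0, 0, 0], [0.5, 27.2, -63.8, 0, 0, 0, 0], [0.5, 27.2, -63.8, 0, 0, 0, 0]]]}}

```text
clock: 1.1
position: [412.6, -125.7, 231.3]
orientation: [0.999, 0.035, 0.0, 0.0]
force: [1.2, 0.1, 0.7]
finger_gap: 42.7
grip_force: 0.0
```

```bash
python3 go.py 558 294 230 4.1 0
```

```text
t 1.1 pos [ 412.6 -125.7  231.3] gap 42.742680135079965 F [1.2 0.1 0.7]
shift [ 17.46 -40.84   0.12] turn [ 0.02 -0.01 -0.06]
```

Request:
{"name": "jog_arm", "arguments": {"series": [[[0.5, 17.4, -40.8, 0, 0, 0, 0], [0.5, 17.4, -40.8, 0, 0, 0, 0], [0.5, 17.4, -40.8, 0, 0, 0, 0], [0.5, 17.4, -40.8, 0, 0, 0, 0], [0.5, 17.4, -40.8, 0, 0, 0, 0]]]}}

```text
clock: 1.6
position: [494.2, 110.5, 231.2]
orientation: [0.999, 0.035, -0.0, 0.0]
force: [1.3, -0.5, 0.3]
finger_gap: 42.5
grip_force: 0.0
```

```bash
python3 go.py 558 294 230 4.1 0
```

```text
t 1.6 pos [494.2 110.5 231.2] gap 42.46055048807393 F [ 1.3 -0.5  0.3]
shift [  7.66 -17.86   0.11] turn [ 0.02  0.01 -0.06]
```

Request:
{"name": "jog_arm", "arguments": {"series": [[[0.5, 7.6, -17.9, 0, 0, 0, 0], [0.5, 7.6, -17.9, 0, 0, 0, 0], [0.5, 7.6, -17.9, 0, 0, 0, 0], [0.5, 7.6, -17.9, 0, 0, 0, 0], [0.5, 7.6, -17.9, 0, 0, 0, 0]]]}}

```text
clock: 2.1
position: [556.2, 299.9, 230.4]
orientation: [0.999, 0.039, -0.001, -0.002]
force: [-0.5, -0.9, 0.4]
finger_gap: 42.7
grip_force: 0.0
```

```bash
python3 - <<'E'
from plant import optics
from h import *
c=optics.calibration("wrist"); p,d=optics.grab_frame("wrist"); cv2.imwrite("pics/w1.png",p[:,:,::-1])
P=cloud(c,d); p=p.astype(int); r,g,b=p[...,0],p[...,1],p[...,2]
red=(r>100)&(g<70)&(b<70)&(P[...,2]<45)&(P[...,2]>5); print("red",*line(P[red]))
w=(p.min(2)>140)&(abs(P[...,2]-62)<6); X=P[w]; 
B=np.deg2rad(5); q=(X[:,:2]-[561,225])@np.array([[np.cos(B),-np.sin(B)],[np.sin(B),np.cos(B)]])
print(len(X),X[:,2].mean(), "near edge", np.percentile(q[q[:,0]<0,0],[1,98]) if (q[:,0]<0).any() else None,"far edge",np.percentile(q[q[:,0]>0,0],[2,99]), np.percentile(q[:,1],[1,99]))
E
python3 go.py 558 294 50 4.1 0
```

```text
red [560.33083059 293.26778749  29.29930849] [ 9.97502657e-01  7.06227685e-02 -9.34971456e-04] 106.74137498431104 1393
47653 61.27741740042697 near edge [-143.51964832  -76.27331441] far edge [ 77.26793906 145.5904732 ] [-136.82151637  135.4237572 ]
t 2.15 pos [556.2 296.2 230.1] gap 42.94856577508937 F [-0.4 -0.  -0.1]
shift [ 0.2   0.26 18.01] turn [-0.08  0.11  0.25]
```

View pics/w1.png

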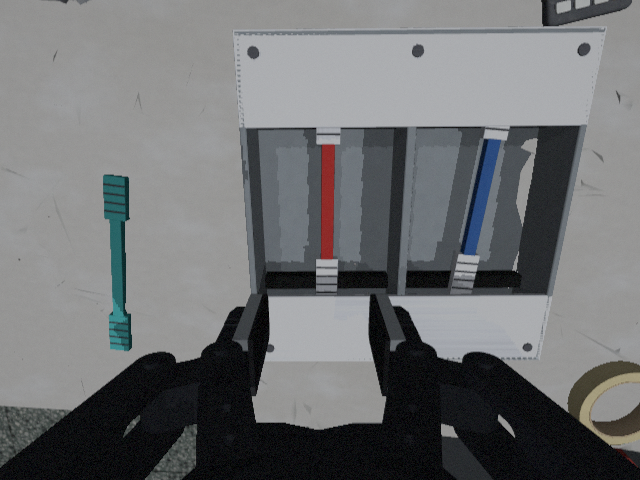

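The wrist view shows the bar centred in the left lane between the open fingers (pixel 328,205), running parallel to the lane. I'll go down over it.

Request:
{"name": "jog_arm", "arguments": {"series": [[[0.5, 0.3, 0.3, 3, 0, 0, 0], [0.5, 0.3, 0.3, 7, 0, 0, 0], [0.5, 0.3, 0.3, 11, 0, 0, 0], [0.5, 0.3, 0.3, 14.5, 0, 0, 0], [0.5, 0.3, 0.3, 14.5, 0, 0, 0]]]}}

```text
clock: 2.65
position: [557.2, 285.9, 81.1]
orientation: [0.999, 0.035, -0.005, 0.003]
force: [-0.2, -0.1, -0.5]
finger_gap: 42.6
grip_force: 0.0
```

```bash
python3 go.py 559.5 293.4 11 4.1 0
```

```text
t 2.65 pos [557.2 285.9  81.1] gap 42.64651778977604 F [-0.2 -0.1 -0.5]
shift [ 0.35 -0.77  7.  ] turn [ 0.31  0.55 -0.13]
```

Request:
{"name": "jog_arm", "arguments": {"series": [[[0.5, 0, 0, 0, 0, 0, 0], [0.5, 0, 0, 0, 0, 0, 0], [0.5, 0, 0, 0, 0, 0, 0], [0.5, 0, 0, 0, 0, 0, 0]]]}}

```text
clock: 3.05
position: [561.3, 290.2, 88.1]
orientation: [0.999, 0.035, 0.001, -0.0]
force: [0.0, 0.3, 0.0]
finger_gap: 42.7
grip_force: 0.0
```

```bash
python3 go.py 559.5 293.4 11 4.1 0
```

```text
t 3.05 pos [561.3 290.2  88.1] gap 42.689715411955916 F [0.  0.3 0. ]
shift [-0.18 -0.33  7.71] turn [-0.05 -0.15 -0.05]
```

Request:
{"name": "jog_arm", "arguments": {"series": [[[0.5, -0.1, -0.3, 2, 0, 0, 0], [0.5, -0.1, -0.3, 4, 0, 0, 0], [0.5, -0.1, -0.3, 5.5, 0, 0, 0], [0.5, -0.1, -0.3, 6.5, 0, 0, 0], [0.5, -0.1, -0.3, 7, 0, 0, 0]]]}}

```text
clock: 3.55
position: [559.0, 292.6, 15.5]
orientation: [0.999, 0.035, -0.0, 0.0]
force: [0.4, 0.6, -0.7]
finger_gap: 42.7
grip_force: 0.0
```

Request:
{"name": "jog_arm", "arguments": {"series": [[[0.5, 0, 0, 0.3, 0, 0, 0], [0.5, 0, 0, 0.5, 0, 0, 0], [0.5, 0, 0, 0.6, 0, 0, 0], [0.5, 0, 0, 0.6, 0, 0, 0]]]}}

```text
clock: 3.95
position: [559.4, 292.9, 10.6]
orientation: [0.999, 0.035, 0.0, -0.0]
force: [-0.6, 0.1, -0.3]
finger_gap: 42.8
grip_force: 0.0
```

```bash
python3 go.py 559.5 293.4 11 4.1 0
```

```text
t 3.95 pos [559.4 292.9  10.6] gap 42.77381082109925 F [-0.6  0.1 -0.3]
shift [ 0.01 -0.05 -0.04] turn [-0.01 -0.03 -0.04]
```

Request:
{"name": "jog_arm", "arguments": {"series": [[[0.7, 0, 0, 0, 0, 0, 0], [0.85, 0, 0, 0, 0, 0, 0], [1, 0, 0, 0, 0, 0, 0], [1, 0, 0, 0, 0, 0, 0], [1, 0, 0, 0, 0, 0, 0]]], "squeeze": 80}}

```text
clock: 4.45
position: [559.4, 293.0, 10.7]
orientation: [0.999, 0.035, 0.0, -0.0]
force: [-1.1, -1.1, 3.9]
finger_gap: 10.6
grip_force: 78.6
```

Request:
{"name": "jog_arm", "arguments": {"series": [[[1, 0, 0, 0, 0, 0, 0], [1, 0, 0, -0.2, 0, 0, 0], [1, 0, 0, -0.4, 0, 0, 0], [1, 0, 0, -0.6, 0, 0, 0], [1, 0, 0, -0.6, 0, 0, 0]]]}}

```text
clock: 4.95
position: [559.2, 292.7, 16.3]
orientation: [0.999, 0.035, 0.0, -0.0]
force: [0.4, 0.4, -1.5]
finger_gap: 10.2
grip_force: 78.1
```

```bash
python3 go.py 559.5 293.4 16 4.1 0
```

```text
t 4.95 pos [559.2 292.7  16.3] gap 10.1573958204801 F [ 0.4  0.4 -1.5]
shift [ 0.03 -0.06  0.03] turn [-0.   -0.   -0.04]
```

```bash
cat > st.py <<'E'
# usage: st.py bx bz pitch : bar centre in box x, world z, pitch
import sys,subprocess,numpy as np
bx,bz,p=map(float,sys.argv[1:4]); B=np.deg2rad(5); P=np.deg2rad(p); o=14.3
f=np.array([np.cos(B),np.sin(B)]); xy=np.array([559.4,293.0])+(bx-4-o*np.sin(P))*f
print(subprocess.run(["python3","go.py",*map(str,[*xy,bz-o*np.cos(P),4.1,p])],capture_output=True,text=True).stdout)
E
for a in "33 38 0" "34 47.5 12.5" "35 57 25"; do python3 st.py $a; done
```

```text
t 4.95 pos [559.2 292.7  16.3] gap 10.1573958204801 F [ 0.4  0.4 -1.5]
shift [ 2.92 -0.07 -0.74] turn [-0.   -0.   -0.04]

t 4.95 pos [559.2 292.7  16.3] gap 10.1573958204801 F [ 0.4  0.4 -1.5]
shift [ 2.71 -0.07 -1.72] turn [-1.00e-02 -1.25e+01 -4.00e-02]

t 4.95 pos [559.2 292.7  16.3] gap 10.1573958204801 F [ 0.4  0.4 -1.5]
shift [ 2.52 -0.07 -2.77] turn [-1.0e-02 -2.5e+01 -4.0e-02]
```

Request:
{"name": "jog_arm", "arguments": {"series": [[[1, 0.5, 0, -0.4, 0, 0, 0], [1, 1.2, 0, -0.7, 0, 0, 0], [1, 1.9, 0, -0.7, 0, 0, 0], [1, 2.5, 0, -0.7, 0, 0, 0], [1, 2.9, 0, -0.7, 0, 0, 0]]]}}

```text
clock: 5.45
position: [589.0, 294.6, 23.1]
orientation: [0.999, 0.035, 0.0, 0.0]
force: [0.1, -0.2, -1.3]
finger_gap: 9.9
grip_force: 78.1
```

Request:
{"name": "jog_arm", "arguments": {"series": [[[1, 0, 0, 0, 0, 0, 0], [1, 0, 0, 0, 0, 0, 0]]]}}

```text
clock: 5.65
position: [587.8, 294.8, 23.0]
orientation: [0.999, 0.035, -0.0, 0.0]
force: [0.3, -0.3, -1.3]
finger_gap: 10.0
grip_force: 78.1
```

```bash
python3 - <<'E'
from plant import optics
from h import *
n="side"; p,d=optics.grab_frame(n); q=cv2.resize(p[215:365,200:390],None,fx=3,fy=3,interpolation=cv2.INTER_CUBIC); cv2.imwrite("pics/s2.png",q[:,:,::-1])
E
for a in "33 38 0" "34 47.5 12.5" "35 57 25"; do python3 st.py $a; done
```

```text
t 5.7 pos [587.7 294.8  23. ] gap 10.072308075815926 F [-0.2  0.2 -0.5]
shift [ 0.06 -0.07 -0.07] turn [ 0.01  0.04 -0.03]

t 5.7 pos [587.7 294.8  23. ] gap 10.072308075815926 F [-0.2  0.2 -0.5]
shift [-0.15 -0.06 -1.05] turn [  0.   -12.46  -0.03]

t 5.7 pos [587.7 294.8  23. ] gap 10.072308075815926 F [-0.2  0.2 -0.5]
shift [-0.34 -0.06 -2.1 ] turn [  0.   -24.96  -0.03]
```

View pics/s2.png

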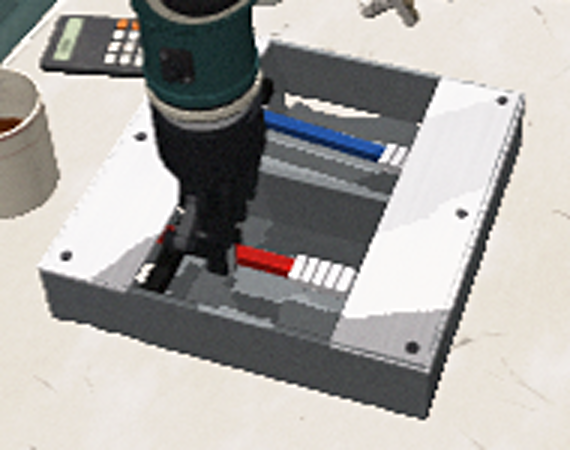

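The red bar is lifted off its rests in the grip. Its near end (crop 355,277) lies beside the near plate's edge, so I'll measure how far it is clear.

Run:
```python
from plant import optics
from h import *
n="side"; p,d=optics.grab_frame(n); P=cloud(optics.calibration(n),d); p=p.astype(int)
B=np.deg2rad(5); Q=P.copy(); Q[...,:2]=(P[...,:2]-[561.2,225])@np.array([[np.cos(B),-np.sin(B)],[np.sin(B),np.cos(B)]])
m=(abs(Q[...,1]-69)<14)&(Q[...,0]<20)&(Q[...,0]>-120)
for lo,hi in [(35,50),(57,67)]:
    k=m&(Q[...,2]>lo)&(Q[...,2]<hi); print(lo,k.sum(),np.percentile(Q[k],[0,2,50,98,100],axis=0).round(1))
```

```text
35 311 [[-67.2  55.5  35.2]
 [-66.3  57.5  35.9]
 [-32.7  69.9  41.6]
 [ 16.6  79.1  44.7]
 [ 19.1  80.7  46.1]]
57 217 [[-119.8   55.2   57.9]
 [-119.1   55.7   59.2]
 [ -97.3   68.9   61.8]
 [ -75.8   82.5   64.8]
 [  19.2   83.    66.8]]
```

Request:
{"name": "jog_arm", "arguments": {"series": [[[1, 0, 0, -0.5, 0, -5, 0], [1, -0.1, 0, -0.9, 0, -10, 0], [1, -0.2, 0, -1.3, 0, -15, 0], [1, -0.3, 0, -1.7, 0, -20, 0], [1, -0.3, 0, -2.1, 0, -25, 0]]]}}

```text
clock: 6.25
position: [585.2, 294.6, 44.9]
orientation: [0.975, 0.035, -0.218, 0.008]
force: [0.4, 0.2, -1.6]
finger_gap: 9.8
grip_force: 78.1
```

Request:
{"name": "jog_arm", "arguments": {"series": [[[1, 0, 0, 0, 0, 0, 0], [1, 0, 0, 0, 0, 0, 0], [1, 0, 0, 0, 0, 0, 0]]]}}

```text
clock: 6.55
position: [584.2, 295.0, 44.4]
orientation: [0.976, 0.035, -0.216, 0.008]
force: [0.4, -0.2, -1.3]
finger_gap: 10.2
grip_force: 78.2
```

```bash
python3 - <<'E'
from plant import optics
from h import *
n="side"; p,d=optics.grab_frame(n); P=cloud(optics.calibration(n),d); q=cv2.resize(p[215:365,200:390],None,fx=3,fy=3,interpolation=cv2.INTER_CUBIC); cv2.imwrite("pics/s3.png",q[:,:,::-1]);p=p.astype(int)
B=np.deg2rad(5); Q=P.copy(); Q[...,:2]=(P[...,:2]-[561.2,225])@np.array([[np.cos(B),-np.sin(B)],[np.sin(B),np.cos(B)]])
r,g,b=p[...,0],p[...,1],p[...,2]; k=(r>100)&(g<70)&(b<70)&(abs(Q[...,1]-69)<20)&(Q[...,0]>-80)&(Q[...,0]<80)
X=Q[k]; f=np.polyfit(X[:,0],X[:,2],1); print(len(X),"tilt",np.degrees(np.arctan(f[0])),"top z at 75",np.polyval(f,75),X.min(0),X.max(0))
m=(abs(Q[...,1]-69)<14)&(Q[...,0]<0)&(Q[...,0]>-120)&(Q[...,2]>75)&(p.min(2)>100); print(m.sum(),Q[m].min(0) if m.any() else "")
E
for a in "35 57 25" "-40 92 25"; do python3 st.py $a; done
```

```text
121 tilt -27.74703293085499 top z at 75 37.75299125055806 [-12.67482413  60.47634425  32.30538457] [78.65205775 74.72033753 85.47905246]
188 [-57.22778373  55.25279808  75.01743598]
t 6.6 pos [584.3 295.   44.6] gap 9.74865854206465 F [ 0.2 -0.  -0.9]
shift [ 0.02 -0.02  0.05] turn [ 0.01 -0.04  0.03]

t 6.6 pos [584.3 295.   44.6] gap 9.74865854206465 F [ 0.2 -0.  -0.9]
shift [-8.25  0.1   0.05] turn [ 0.01 -0.04  0.03]
```

View pics/s3.png

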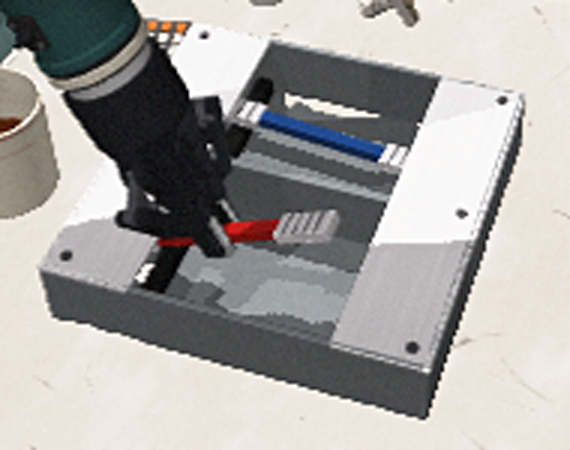

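The bar is tilted with its near end above the opening (crop 335,222) and clear of both plates, so I'll draw it out along its own axis.

Request:
{"name": "jog_arm", "arguments": {"series": [[[1, -1, 0, -0.3, 0, 0, 0], [1, -3, 0, -0.4, 0, 0, 0], [1, -5, 0, -0.4, 0, 0, 0], [1, -7, 0, -0.4, 0, 0, 0], [1, -8.5, 0, -0.4, 0, 0, 0]]]}}

```text
clock: 7.1
position: [508.2, 289.5, 85.4]
orientation: [0.976, 0.035, -0.216, 0.008]
force: [0.7, -0.8, -0.4]
finger_gap: 10.1
grip_force: 78.2
```

Request:
{"name": "jog_arm", "arguments": {"series": [[[1, 0, 0, 0, 0, 0, 0], [1, 0, 0, 0, 0, 0, 0]]]}}

```text
clock: 7.3
position: [510.2, 289.3, 84.6]
orientation: [0.976, 0.035, -0.215, 0.008]
force: [0.7, 0.9, -1.4]
finger_gap: 9.4
grip_force: 78.2
```

```bash
for a in "-30 150 25" "-10 240 0"; do python3 st.py $a; done
```

```text
t 7.3 pos [510.2 289.3  84.6] gap 9.439838357819928 F [ 0.7  0.9 -1.4]
shift [-1.36  0.05 -5.14] turn [-0.   -0.11 -0.01]

t 7.3 pos [510.2 289.3  84.6] gap 9.439838357819928 F [ 0.7  0.9 -1.4]
shift [ -2.73   0.   -14.28] turn [-0.000e+00  2.489e+01 -1.000e-02]
```

Request:
{"name": "jog_arm", "arguments": {"series": [[[1, -0.8, 0, -1.5, 0, 0, 0], [1, -1.4, 0, -3.5, 0, 0, 0], [1, -1.6, 0, -5.5, 0, 0, 0], [1, -2, 0, -8, 0, 0, 0], [1, -2.4, 0, -10, 0, 5, 0]]]}}

```text
clock: 7.8
position: [533.1, 289.9, 184.8]
orientation: [0.984, 0.033, -0.173, 0.006]
force: [0.5, -0.1, -0.6]
finger_gap: 10.5
grip_force: 78.2
```

```bash
python3 st.py -10 240 0
```

```text
t 7.8 pos [533.1 289.9 184.8] gap 10.460091812982343 F [ 0.5 -0.1 -0.6]
shift [-0.22 -0.1  -4.27] turn [-0.04 19.9  -0.24]
```

Request:
{"name": "jog_arm", "arguments": {"series": [[[1, -0.1, 0, -1.5, 0, 5, 0], [1, -0.2, 0, -3, 0, 10, 0], [1, -0.2, 0, -4, 0, 15, 0], [1, -0.2, 0, -4.3, 0, 18, 0], [1, -0.2, 0, -4.3, 0, 20, 0]]]}}

```text
clock: 8.3
position: [543.5, 292.1, 228.0]
orientation: [0.999, 0.035, 0.002, -0.0]
force: [-0.6, 0.5, -1.1]
finger_gap: 10.4
grip_force: 78.2
```

Request:
{"name": "jog_arm", "arguments": {"series": [[[1, 0, 0, 0, 0, 0, 0], [1, 0, 0, 0, 0, 0, 0], [1, 0, 0, 0, 0, 0, 0], [1, 0, 0, 0, 0, 0, 0], [1, 0, 0, 0, 0, 0, 0]]]}}

```text
clock: 8.8
position: [543.4, 291.5, 225.3]
orientation: [0.999, 0.035, -0.0, 0.0]
force: [-0.5, -0.7, -1.2]
finger_gap: 10.1
grip_force: 78.2
```

Run:
```python
from plant import optics,ctrl
from h import *
n="side"; p,d=optics.grab_frame(n); P=cloud(optics.calibration(n),d); cv2.imwrite("pics/s4.png",p[:,:,::-1]);p=p.astype(int)
r,g,b=p[...,0],p[...,1],p[...,2]; k=(r>100)&(g<70)&(b<70)&(P[...,2]>150)&(abs(P[...,1]-294)<60)&(P[...,0]>400)&(P[...,0]<700)
X=P[k]; print(line(X)); s=ctrl.observe(); print(s["position"],s["grip_force"],s["orientation"].round(3),abs(s["qvel"]).max())
```

```text
(array([542.9680507 , 294.28437003, 244.00896511]), array([0.9938878 , 0.11034897, 0.00318678]), np.float64(106.73453693336867), 197)
[543.352271   291.55520551 225.32043035] 78.15556168556213 [ 0.999  0.035 -0.     0.   ] 0.00339357912650501
```

View pics/s4.png

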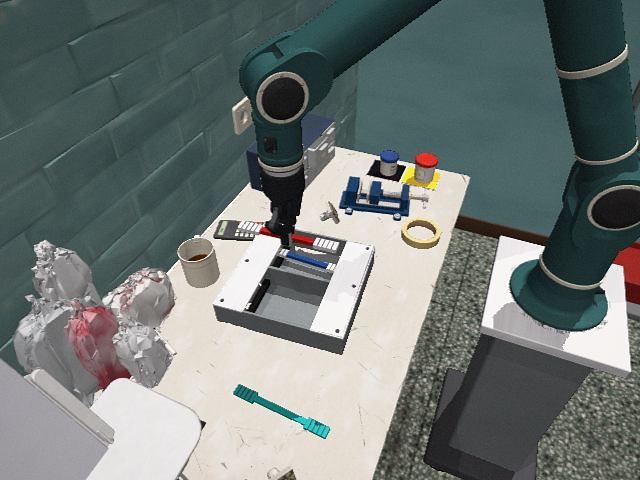

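The bar is held level at z ≈ 240 mm over the box (pixel 285,237). It is still, the left lane is empty, and the blue bar and both tubs are undisturbed.

```bash
python3 -c "
from plant import ticket; print(ticket.job_done())"
```

```text
the job is handed in; nothing more can be done
None
```

The red bar, matching the red-lidded tub on the yellow field, is out of the box and held still and level at about 240 mm above the worktop (about 18 cm above the cover). The job is handed in, but no verdict was returned.

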